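Index the slotted flange to its pointer

ROBOT

A 6-joint arm with a two-finger parallel gripper is mounted at the origin on a cart in front of the work surface, level with it; the furniture and walls round the work are solid. World frame = base frame: x ahead of the robot, y to its left, z up, the work surface at z = 0. Lengths are in mm, angles in degrees, forces in N, time in s.
With the tool pointing down it reaches from about 300 to 850 mm from the base axis. Payload 4.2 kg.
Tool frame: the origin (TCP) lies at the very end of the fingers, on their centre line; the grasp point (between the pads) lies 19 mm behind it (env.grasp_offset is the distance from the TCP to the grasp point, in mm); z points along the fingers, y is the line along which they close (so a half turn about z gives the same grasp; the last joint's range is limited). The gripper opens to 91 mm and grips with 3 to 60 N. Pads are 32 mm wide; open, the fingers measure 118 mm over their backs; the gripper's body (76 mm by 178 mm) begins 60 mm behind the grasp point.
Start: joints at [-66.062, 18.312, 89.639, -0, 72.044, -1.146], TCP at [243.776, -520.787, 188.476] pointing down, gripper open.
Joint ranges: [-177.97, 177.97], [-48.28, 115.42], [12.27, 149.76], [-77.06, 257.06], [2.81, 150.46], [-146.56, 146.56]. Speed limits (degrees/s): [147.25, 147.25, 180, 180, 180, 180].

INTERFACE

Orientations are given as [roll, pitch, yaw] about the fixed x, y, z axes, in that order (R = Rz(yaw) Ry(pitch) Rx(roll)).
In Python, from workcell import env gives the robot as it stands. The module is installed in compiled form; this text tells all that it offers.
- The arm moves only by the tool send_rows, never from a script. Its argument "motion" is a list of rows, each an object of numbers: "tx", "ty", "tz": the shift along the tool's x, y, z in units of 500 mm (1.0 is 500 mm); "rx", "ry", "rz": the turn, a rotation vector about the tool's x, y, z in units of 30 degrees (1.0 is 30 degrees); "gripper": the closure, from -1 (fully open) to 1 (shut). In form: [{"tx": .., "ty": .., "tz": .., "rx": .., "ry": .., "rz": .., "gripper": ..}, ...]. A call has 1 to 12 rows; each row shifts and turns the commanded pose from where the row before left it, along the tool's axes as they then stand; what a row does not reach is not made up. A row lasts 1/8 s, in which the tool goes at most 62.5 mm and 10.7 degrees, less where a joint would pass 70% of its speed; a pose out of reach is approached as far as the arm can. A call with a number of a shift or a turn outside -1 to 1 is refused whole. A call with a gripper value outside its range is refused whole. The fingers move at their own pace and stop on an object; "grip_force" is the grip in N (left out, the last holds). Time passes only in rows, so rows that do not move let the fingers close. It gives the time, the measured TCP pose, the force, the opening and the grip force at its end, in the units of the state.
- env.state(): the state, without advancing time (a new reading comes with each control period).
- env.grab_frame(name): name is "scene" or "top"; returns a dict with "frame" (480x640x3 uint8, red, green, blue), "vertical_fov" (degrees; the focal length in pixels is half the picture's height over the tangent of half this angle, whatever the lens; pixels are square), "cx", "cy" (the principal point, pixels), "rvec" (rotation vector, rad) and "tvec" (3), from world to camera coordinates, as OpenCV has them. Camera axes: x right, y down, z forward; pixel columns grow to the right and rows downward; lengths in mm; the calibration is good to about 2 mm. A picture is of the moment at which its call begins. There is no depth.
- env.job_done(): hands the job in; it is judged then, once.
The state is a dict: "time_s": time; "qpos": joint angles; "qvel": joint speeds; "effort": joint torques, N m; "ee_pos": TCP position; "ee_rot": TCP orientation; "force": force on the tool from outside, world axes, zero at the start; "torque": the same for the moment, N m; "gripper_width": finger opening in mm; "gripper_force": force on a finger pad.
Only numpy, scipy, OpenCV 4.12 (cv2) and the standard library are available. Lean on these libraries where they do the work, as an engineer would, in place of code of your own. Each camera call takes 0.05 s, during which the arm holds its last target. There are 200 camera calls.

TASK

Turn the three-eared flange on its spindle until its slotted ear points straight at the raised steel pointer on the round dark steel base below it; its ears are easy to push. Leave the spare flange lying loose on the bench where it is.

Things in the scene. Friction and masses are not known exactly. Their poses are not given: they have to be found in the camera images.
- flange: aluminium flange: disc of radius 50 mm, 18 mm thick, with three ears 120 degrees apart reaching 84 mm from the axis, and a hub and nut up to 71 mm above the bench. Origin on the spindle's axis at the disc's underside, 30 mm above the bench; z up; slotted ear along its -x. It only turns, any number of turns either way, with a drag of 0.15 N m (2 N at an ear), and stays where it is left
- slot (a point): middle of the slot's open end at the top of the slotted ear, 85 mm from the spindle's axis, 48 mm above the bench; turns with the flange. This ear is 40 mm wide, its slot 18 mm; the two plain ears are 30 mm wide, round-ended, with a bolt hole. All ears lie from 30 to 48 mm above the bench
- pointer (a point): inner tip of the raised bright steel pointer, a bar 18 mm wide and 32 mm long at the rim of the round dark steel base (radius 125 mm, 10 mm thick, fixed to the bench) on which the flange turns. Tip 91 mm from the spindle's axis, top 20 mm (its screw head 22 mm) above the bench, so fingertips 26 mm or more above the bench pass over it. The four small bolt heads on the base are no marks
- spare_flange: spare flange of the same size with three plain ears and no slot, lying loose and flat on the bench to the right of the base; origin at the centre of its underside; to be left alone

How it is judged:
By the outcome, as a careful person would: the job done as asked, in the order asked, and still so for the second after the job is handed in, with the robot touching nothing.
It also fails if it takes over 35 s, if anything falls off the work surface, if the arm or the gripper's body presses on something with over 40 N, if the wrist force passes 120 N, or if a joint passes its speed limit or range.

## Working session

There is one attempt and no reset: what is moved stays moved. The work goes in short steps, Python scripts to look and compute and a tool call to move; the robot and the scene stay as the last step left them, time stands still between calls to the robot, and variables do not carry over. Pictures are saved under pics/ and viewed, at most 10 in all, crops included, and the job is handed in when it is done.

Besides the shell and the picture viewer there is one more tool, called as a command line: name --argument value ..., lists and objects as JSON in quotes. send_rows: Moves the arm, as the interface text tells. Shifts and turns lie within -1 to 1; 1 stands for 500 mm of shift or 30 degrees of turn. Its arguments: {"type":"object","properties":{"motion":{"type":"array"},"grip_force":{"type":"number"}},"required":["motion"]}

```bash
mkdir -p pics; cat > h.py <<'E'
import numpy as np, cv2
from workcell import env
def grab(n,f=None):
    d=env.grab_frame(n)
    if f: cv2.imwrite('pics/'+f,d['frame'][:,:,::-1])
    fl=240/np.tan(np.radians(d['vertical_fov'])/2)
    d['K']=np.array([[fl,0,d['cx']],[0,fl,d['cy']],[0,0,1.]])
    d['R']=cv2.Rodrigues(np.array(d['rvec'],float))[0]; d['t']=np.array(d['tvec'],float).ravel()
    return d
def ray(d,u,v,z):
    r=d['R'].T@np.linalg.inv(d['K'])@[u,v,1]; c=-d['R'].T@d['t']
    return c+r*(z-c[2])/r[2]
def proj(d,p):
    q=d['K']@(d['R']@np.array(p,float)+d['t']); return q[:2]/q[2]
E
python3 - <<'E'
from h import *
for n in('scene','top'):
    d=grab(n,n+'0.png'); print(n,-d['R'].T@d['t'],d['K'][0,0],ray(d,320,240,0))
print(env.state())
E
```

```text
scene [283.67455636 461.30816435 708.1777435 ] 483.3589363518683 [ 579.20015409 -132.13111256    0.        ]
top [427.0940484  -45.66501406 924.37430304] 546.6790882533847 [524.14198908 -61.12349494   0.        ]
{'time_s': 0.1, 'qpos': array([-6.60602547e+01,  1.83484781e+01,  8.96975389e+01, -1.77709402e-03,
        7.20441006e+01, -1.14609974e+00]), 'qvel': array([ 0.05372891, -0.11720527, -0.172642  ,  0.04488694,  0.08013319,
       -0.03646549]), 'effort': array([ 4.24432155e-04, -4.13334274e+01, -2.32510078e+01,  7.29615055e-02,
        4.21747752e-02, -6.17740261e-05]), 'ee_pos': array([ 243.58194932, -520.33157619,  187.71209175]), 'ee_rot': array([-1.79909867e+02, -1.13183070e-04,  2.50863941e+01]), 'force': array([ 0.41415197, -0.71694005,  0.07254794]), 'torque': array([ 0.00344749, -0.0782676 ,  0.00885593]), 'gripper_force': 0.0, 'gripper_width': 91.06083619974252}
```

View pics/top0.png

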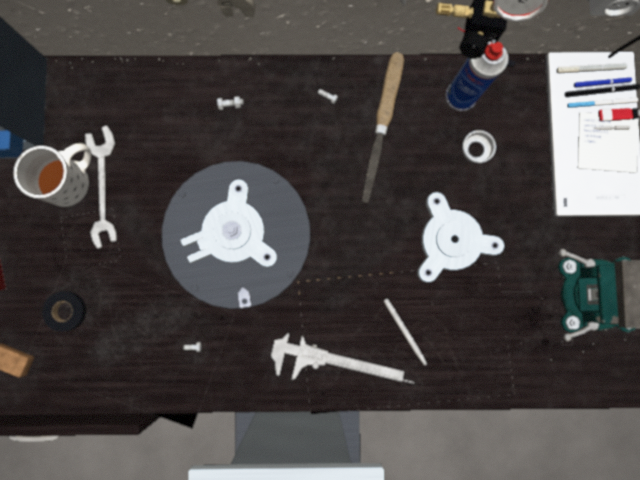

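View pics/scene0.png

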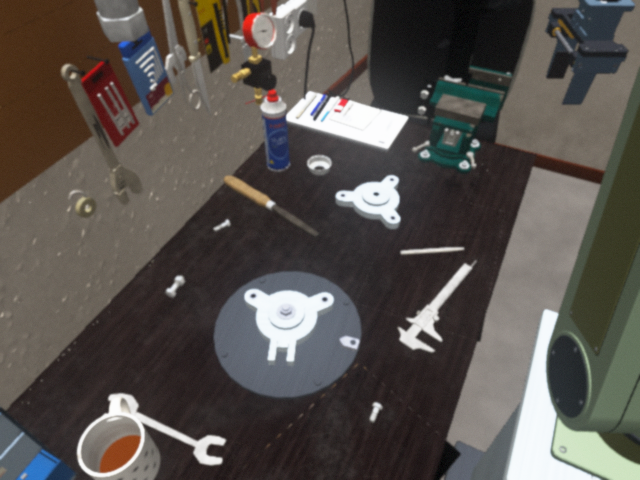

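The top view has the base centred near (236,234), the slotted ear near (187,248), the pointer tip near (243,290) and the spare flange near (453,240). I'll measure from an enlarged crop.

```bash
cat > m.py <<'E'
from h import *
import sys
def measure(fn=None):
    d=grab('top',fn); f=d['frame']; g=cv2.cvtColor(f,cv2.COLOR_RGB2GRAY)
    c0=proj(d,ray(d,236,234,10))
    # base disc: blurred threshold contour
    m=((cv2.GaussianBlur(g,(5,5),0)>55)*255).astype('uint8'); m=cv2.morphologyEx(m,cv2.MORPH_OPEN,np.ones((9,9)))
    cs,_=cv2.findContours(m,cv2.RETR_EXTERNAL,cv2.CHAIN_APPROX_NONE)
    for c in cs:
        if cv2.pointPolygonTest(c,(236.,234.),False)>0:
            P=np.array([ray(d,*p,10)[:2] for p in c[:,0]]); 
            (x,y),r=cv2.minEnclosingCircle(P.astype('float32'))
            A=np.c_[2*P,np.ones(len(P))]; s=np.linalg.lstsq(A,(P**2).sum(1),rcond=None)[0]
            print('base',(x,y),r,'fit',s[:2],np.sqrt(s[2]+s[:2]@s[:2]))
    b=((g>150)*255).astype('uint8')
    n,l,st,ce=cv2.connectedComponentsWithStats(b)
    for i in range(1,n):
        if st[i,4]>40 and abs(ce[i]-[236,234]).max()<85: print('blob',st[i],ce[i],'z20',ray(d,*ce[i],20)[:2])
    return d,g,b
if __name__=='__main__':
    d,g,b=measure(); 
    cv2.imwrite('pics/'+sys.argv[1],cv2.resize(d['frame'][160:310,160:320,::-1],None,fx=4,fy=4,interpolation=cv2.INTER_CUBIC)[:600])
E
python3 m.py c1.png
```

```text
base (534.8771362304688, 81.13056945800781) 126.32955169677734 fit [535.125318    80.97983019] 124.60669923532859
blob [ 181  179   96   88 4197] [232.02263522 230.99261377] z20 [538.11638009  85.5148024 ]
blob [238 288  13  20 175] [243.64571429 297.67428571] z20 [427.51736065  65.61735027]
```

View pics/c1.png

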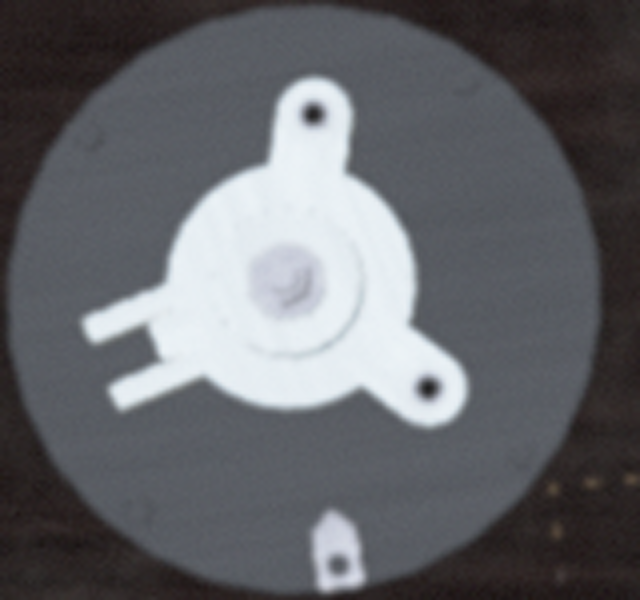

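```bash
cat > a.py <<'E'
from h import *
def angs(d,slot,holes,tip,C=np.array([535.1,81.])):
    def pa(p,z):
        q=ray(d,*p,z)[:2]-C; return np.round([np.hypot(*q),np.degrees(np.arctan2(q[1],q[0]))%360],1)
    print('slot',pa(slot,48),'holes',[pa(h,48) for h in holes],'tip',pa(tip,20))
E
python3 - <<'E'
from a import *
d=grab('top'); w=lambda u,v:(160+(u+.5)/4-.5,160+(v+.5)/4-.5)
angs(d,w(101,366),[w(313,113),w(428,387)],w(332,510))
angs(d,w(101,366),[],(243.65,297.67))
print(env.state()['ee_pos'])
E
```

```text
slot [ 82.5 113.2] holes [array([ 70.6, 353.1]), array([ 69.4, 232.9])] tip [ 91.3 188.6]
slot [ 82.5 113.2] holes [] tip [108.7 188.1]
[ 243.64758413 -520.48791995  187.94670494]
```

send_rows --motion '[{"tx": 0.087,"ty": -0.082},{"tx": 0.087,"ty": -0.082},{"tx": 0.087,"ty": -0.082},{"tx": 0.087,"ty": -0.082},{"tx": 0.087,"ty": -0.082},{"tx": 0.087,"ty": -0.082},{"tx": 0.087,"ty": -0.082},{"tx": 0.087,"ty": -0.082},{"tx": 0.087,"ty": -0.082},{"tx": 0.087,"ty": -0.082},{"tx": 0.087,"ty": -0.082},{"tx": 0.087,"ty": -0.082}]'

```text
invalid input at $.motion[0]: expected keys tx, ty, tz, rx, ry, rz, gripper
```

send_rows --motion '[{"rz": -0.3},{"rz": -0.3},{"rz": -0.3},{"rz": -0.3},{"rz": -0.3},{"rz": -0.3},{"rz": -0.3},{"rz": -0.3},{"rz": -0.3},{"rz": -0.23},{"rz": 0},{"rz": 0}]'

```text
invalid input at $.motion[0]: expected keys tx, ty, tz, rx, ry, rz, gripper
```

send_rows --motion '[{"tx": 0.087,"ty": -0.082,"tz": 0,"rx": 0,"ry": 0,"rz": 0,"gripper": -1},{"tx": 0.087,"ty": -0.082,"tz": 0,"rx": 0,"ry": 0,"rz": 0,"gripper": -1},{"tx": 0.087,"ty": -0.082,"tz": 0,"rx": 0,"ry": 0,"rz": 0,"gripper": -1},{"tx": 0.087,"ty": -0.082,"tz": 0,"rx": 0,"ry": 0,"rz": 0,"gripper": -1},{"tx": 0.087,"ty": -0.082,"tz": 0,"rx": 0,"ry": 0,"rz": 0,"gripper": -1},{"tx": 0.087,"ty": -0.082,"tz": 0,"rx": 0,"ry": 0,"rz": 0,"gripper": -1},{"tx": 0.087,"ty": -0.082,"tz": 0,"rx": 0,"ry": 0,"rz": 0,"gripper": -1},{"tx": 0.087,"ty": -0.082,"tz": 0,"rx": 0,"ry": 0,"rz": 0,"gripper": -1},{"tx": 0.087,"ty": -0.082,"tz": 0,"rx": 0,"ry": 0,"rz": 0,"gripper": -1},{"tx": 0.087,"ty": -0.082,"tz": 0,"rx": 0,"ry": 0,"rz": 0,"gripper": -1},{"tx": 0.087,"ty": -0.082,"tz": 0,"rx": 0,"ry": 0,"rz": 0,"gripper": -1},{"tx": 0.087,"ty": -0.082,"tz": 0,"rx": 0,"ry": 0,"rz": 0,"gripper": -1}]'

```text
time_s: 1.7
ee_pos: [508.4, 148.1, 188.4]
ee_rot: [180.0, -0.0, 25.1]
force: [-0.2, -0.5, 0.7]
gripper_width: 91.4
gripper_force: 0.0
```

send_rows --motion '[{"tx": 0,"ty": 0,"tz": 0,"rx": 0,"ry": 0,"rz": -0.3,"gripper": -1},{"tx": 0,"ty": 0,"tz": 0,"rx": 0,"ry": 0,"rz": -0.3,"gripper": -1},{"tx": 0,"ty": 0,"tz": 0,"rx": 0,"ry": 0,"rz": -0.3,"gripper": -1},{"tx": 0,"ty": 0,"tz": 0,"rx": 0,"ry": 0,"rz": -0.3,"gripper": -1},{"tx": 0,"ty": 0,"tz": 0,"rx": 0,"ry": 0,"rz": -0.3,"gripper": -1},{"tx": 0,"ty": 0,"tz": 0,"rx": 0,"ry": 0,"rz": -0.3,"gripper": -1},{"tx": 0,"ty": 0,"tz": 0,"rx": 0,"ry": 0,"rz": -0.3,"gripper": -1},{"tx": 0,"ty": 0,"tz": 0,"rx": 0,"ry": 0,"rz": -0.3,"gripper": -1},{"tx": 0,"ty": 0,"tz": 0,"rx": 0,"ry": 0,"rz": -0.3,"gripper": -1},{"tx": 0,"ty": 0,"tz": 0,"rx": 0,"ry": 0,"rz": -0.23,"gripper": -1},{"tx": 0,"ty": 0,"tz": 0,"rx": 0,"ry": 0,"rz": 0,"gripper": -1},{"tx": 0,"ty": 0,"tz": 0,"rx": 0,"ry": 0,"rz": 0,"gripper": -1}]'

```text
time_s: 3.2
ee_pos: [507.9, 146.1, 188.3]
ee_rot: [-180.0, 0.0, 112.9]
force: [0.9, -0.8, -0.3]
gripper_width: 91.5
gripper_force: 0.0
```

send_rows --motion '[{"tx": 0,"ty": 0,"tz": 0.078,"rx": 0,"ry": 0,"rz": 0,"gripper": -1},{"tx": 0,"ty": 0,"tz": 0.078,"rx": 0,"ry": 0,"rz": 0,"gripper": -1},{"tx": 0,"ty": 0,"tz": 0.078,"rx": 0,"ry": 0,"rz": 0,"gripper": -1},{"tx": 0,"ty": 0,"tz": 0.078,"rx": 0,"ry": 0,"rz": 0,"gripper": -1},{"tx": 0,"ty": 0,"tz": 0,"rx": 0,"ry": 0,"rz": 0,"gripper": -1},{"tx": 0,"ty": 0,"tz": 0,"rx": 0,"ry": 0,"rz": 0,"gripper": -1}]'

```text
time_s: 3.95
ee_pos: [509.1, 146.4, 33.7]
ee_rot: [179.9, 0.0, 113.0]
force: [0.6, 0.2, -0.0]
gripper_width: 91.3
gripper_force: 0.0
```

send_rows --grip_force 8 --motion '[{"tx": 0,"ty": 0,"tz": 0,"rx": 0,"ry": 0,"rz": 0,"gripper": 0.3},{"tx": 0,"ty": 0,"tz": 0,"rx": 0,"ry": 0,"rz": 0,"gripper": 0.3},{"tx": 0,"ty": 0,"tz": 0,"rx": 0,"ry": 0,"rz": 0,"gripper": 0.3},{"tx": 0,"ty": 0,"tz": 0,"rx": 0,"ry": 0,"rz": 0,"gripper": 0.3},{"tx": 0,"ty": 0,"tz": 0,"rx": 0,"ry": 0,"rz": 0,"gripper": 0.3},{"tx": 0,"ty": 0,"tz": 0,"rx": 0,"ry": 0,"rz": 0,"gripper": 0.3},{"tx": 0,"ty": 0,"tz": 0,"rx": 0,"ry": 0,"rz": 0,"gripper": 0.3},{"tx": 0,"ty": 0,"tz": 0,"rx": 0,"ry": 0,"rz": 0,"gripper": 0.3}]'

```text
time_s: 4.95
ee_pos: [507.9, 146.1, 32.4]
ee_rot: [-180.0, 0.0, 113.0]
force: [1.1, 0.2, 0.4]
gripper_width: 32.1
gripper_force: 0.0
```

```bash
python3 -c "
from m import *
d,g,b=measure()
cv2.imwrite('pics/c2.png',cv2.resize(d['frame'][100:310,100:320,::-1],None,fx=2.8,fy=2.8)[:600])
d=grab('scene','s2.png');s=env.state();print(s['ee_pos'],s['ee_rot'],s['qpos'])"
```

```text
base (404.3257751464844, -61.57048416137695) 581.22509765625 fit [389.2537512  -26.64042369] 373.085601100832
blob [ 148  163   23  189 1417] [154.14890614 264.52081863] z20 [483.17061562 213.67365671]
blob [160 177   8  32  59] [162.91525424 192.77966102] z20 [603.3322101 201.5622973]
blob [ 191  179   86   88 3869] [235.01912639 229.34401654] z20 [540.84729522  80.55142389]
blob [188 244  12  19 161] [193.08695652 253.0621118 ] z20 [501.71971406 149.69164128]
blob [238 288  13  20 175] [243.64571429 297.67428571] z20 [427.51736065  65.61735027]
[507.98642794 146.09016689  32.40097346] [-1.79998897e+02  5.78289807e-03  1.12983176e+02] [ 1.48018955e+01  2.28481107e+01  1.08057348e+02 -7.78115704e-03
  4.90948102e+01 -8.17618502e+00]
```

View pics/s2.png

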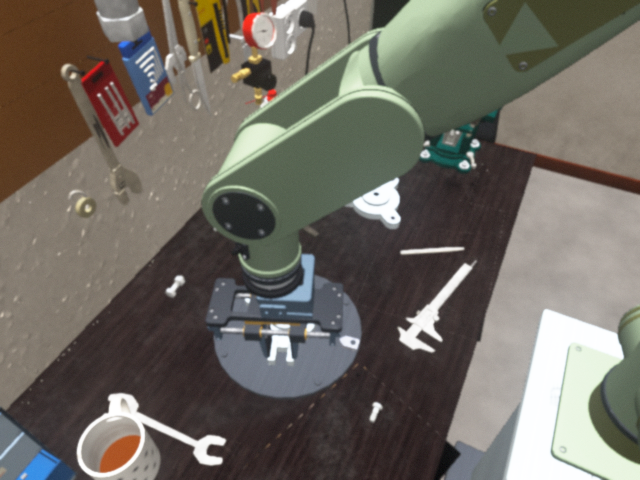

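Opening 32 mm with no force: the fingers may not be around the ear. I'll check the top crop.

View pics/c2.png

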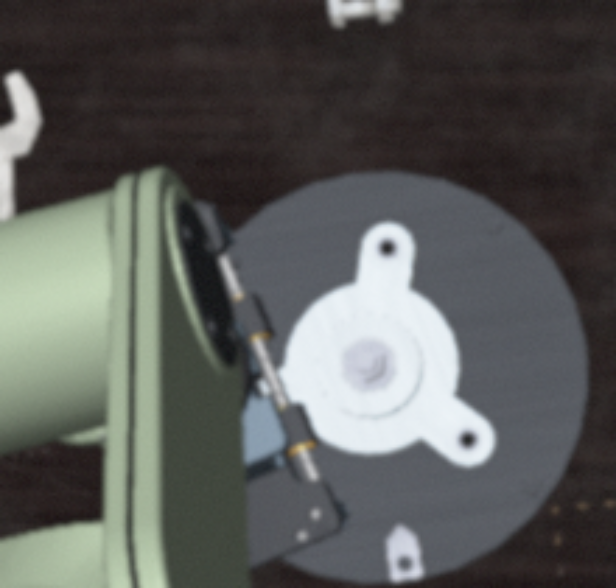

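```bash
python3 -c "
from h import *
d=grab('scene');f=d['frame'][265:405,190:380,::-1]
s=env.state();print(s['gripper_width'],s['gripper_force'],s['force'],s['torque'])
for z in(32,51,100): print(z,(proj(d,[508,146,z])-[190,265])*4)
t=grab('top');print(proj(t,[508,146,48]))
cv2.imwrite('pics/s3.png',cv2.resize(f,None,fx=4,fy=4,interpolation=cv2.INTER_CUBIC))"
```

```text
31.83767024143466 0.0 [0.10486094 0.68948225 1.27493421] [ 0.02367814 -0.06017455 -0.06675355]
32 [369.17100703 367.92655441]
51 [366.1079826  343.03862742]
100 [357.64550719 274.27865652]
[191.693895   247.74371713]
```

View pics/s3.png

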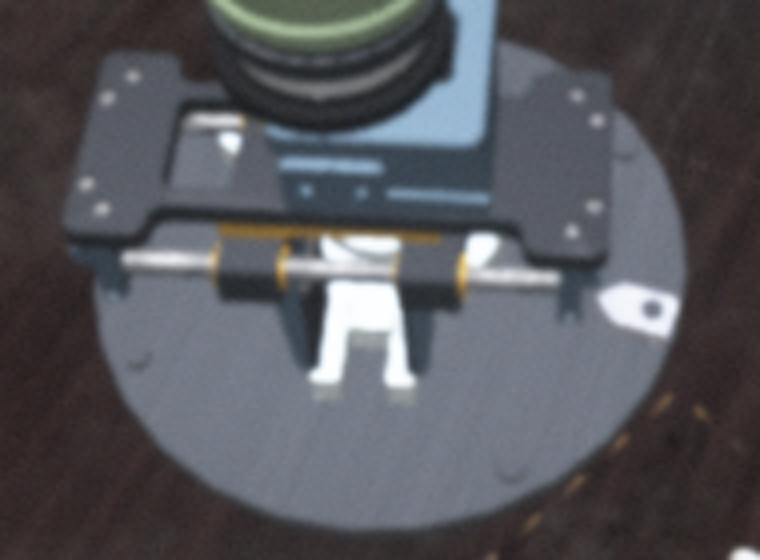

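The fingers do straddle the ear, pads right beside it; I'll close until they grip.

send_rows --grip_force 8 --motion '[{"tx": 0,"ty": 0,"tz": 0,"rx": 0,"ry": 0,"rz": 0,"gripper": 1},{"tx": 0,"ty": 0,"tz": 0,"rx": 0,"ry": 0,"rz": 0,"gripper": 1},{"tx": 0,"ty": 0,"tz": 0,"rx": 0,"ry": 0,"rz": 0,"gripper": 1},{"tx": 0,"ty": 0,"tz": 0,"rx": 0,"ry": 0,"rz": 0,"gripper": 1}]'

```text
time_s: 5.65
ee_pos: [507.9, 146.1, 32.4]
ee_rot: [-180.0, 0.0, 113.0]
force: [-0.6, -0.2, 0.1]
gripper_width: 0.5
gripper_force: 0.0
```

```bash
python3 -c "
from h import *
d=grab('scene');f=d['frame'][265:405,190:380,::-1]
t=grab('top')['frame'][175:315,150:300,::-1]
a=cv2.resize(f,(400,295),interpolation=cv2.INTER_CUBIC);b=cv2.resize(t,(316,295),interpolation=cv2.INTER_CUBIC)
cv2.imwrite('pics/s4.png',np.hstack([a,b]))"
```

```text
(no output)
```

View pics/s4.png

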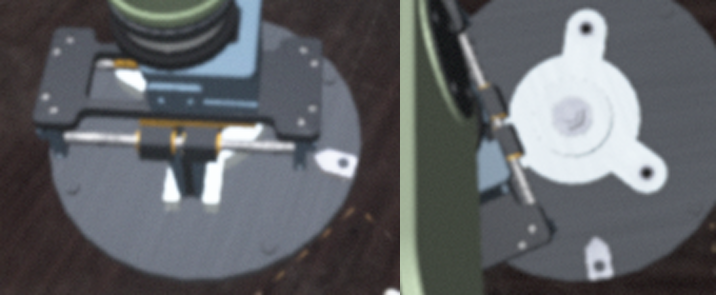

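```bash
python3 -c "
from h import *
d=grab('scene');print(env.grasp_offset)
e=env.state()['ee_pos']; u=np.array([np.cos(np.radians(113)),np.sin(np.radians(113))])
for k in(0,16):
  for z in(20,32,40,48,56): print(k,z,proj(d,[*(e[:2]+k*u),z]))
print(proj(d,[*(np.array([535.1,81])+85*u),48]))
"
```

```text
18.8
0 20 [282.75454656 360.84308341]
0 32 [282.28528919 357.03151925]
0 40 [281.96627968 354.44035019]
0 48 [281.64219574 351.80796378]
0 56 [281.31291532 349.13336871]
16 20 [281.65286023 370.01265783]
16 32 [281.163754  366.2556866]
16 40 [280.83115795 363.70091693]
16 48 [280.49319429 361.10491705]
16 56 [280.14973203 358.46668075]
[280.89956865 360.23072168]
```

The fingers closed fully without touching, though the ear was between them. The picture puts the fingertips at about 54 mm, while the state says 32 mm, so the true tips seem to be above the ear. I'll open, go lower gently while watching the force, and close again.

send_rows --grip_force 8 --motion '[{"tx": 0,"ty": 0,"tz": 0,"rx": 0,"ry": 0,"rz": 0,"gripper": -0.7},{"tx": 0,"ty": 0,"tz": 0,"rx": 0,"ry": 0,"rz": 0,"gripper": -0.7},{"tx": 0,"ty": 0,"tz": 0,"rx": 0,"ry": 0,"rz": 0,"gripper": -0.7},{"tx": 0,"ty": 0,"tz": 0,"rx": 0,"ry": 0,"rz": 0,"gripper": -0.7},{"tx": 0,"ty": 0,"tz": 0,"rx": 0,"ry": 0,"rz": 0,"gripper": -0.7},{"tx": 0,"ty": 0,"tz": 0,"rx": 0,"ry": 0,"rz": 0,"gripper": -0.7},{"tx": 0,"ty": 0,"tz": 0,"rx": 0,"ry": 0,"rz": 0,"gripper": -0.7},{"tx": 0,"ty": 0,"tz": 0.01,"rx": 0,"ry": 0,"rz": 0,"gripper": -0.7},{"tx": 0,"ty": 0,"tz": 0.01,"rx": 0,"ry": 0,"rz": 0,"gripper": -0.7},{"tx": 0,"ty": 0,"tz": 0.006,"rx": 0,"ry": 0,"rz": 0,"gripper": -0.7},{"tx": 0,"ty": 0,"tz": 0,"rx": 0,"ry": 0,"rz": 0,"gripper": -0.7}]'

```text
time_s: 7.18
ee_pos: [507.7, 146.0, 19.0]
ee_rot: [-180.0, -0.0, 113.0]
force: [0.1, 0.0, -0.5]
gripper_width: 77.5
gripper_force: 0.0
```

send_rows --grip_force 8 --motion '[{"tx": 0,"ty": 0,"tz": 0,"rx": 0,"ry": 0,"rz": 0,"gripper": 0.8},{"tx": 0,"ty": 0,"tz": 0,"rx": 0,"ry": 0,"rz": 0,"gripper": 0.8},{"tx": 0,"ty": 0,"tz": 0,"rx": 0,"ry": 0,"rz": 0,"gripper": 0.8},{"tx": 0,"ty": 0,"tz": 0,"rx": 0,"ry": 0,"rz": 0,"gripper": 0.8},{"tx": 0,"ty": 0,"tz": 0,"rx": 0,"ry": 0,"rz": 0,"gripper": 0.8},{"tx": 0,"ty": 0,"tz": 0,"rx": 0,"ry": 0,"rz": 0,"gripper": 0.8},{"tx": 0,"ty": 0,"tz": 0,"rx": 0,"ry": 0,"rz": 0,"gripper": 0.8}]'

```text
time_s: 8.05
ee_pos: [508.3, 146.3, 19.5]
ee_rot: [180.0, 0.0, 113.0]
force: [2.0, 1.0, 0.3]
gripper_width: 39.8
gripper_force: 8.0
```

Gripped at 39.8 mm, which matches the ear's width. Now an arc of about 75.3° around the spindle.

send_rows --grip_force 8 --motion '[{"tx": -0.0012,"ty": -0.0185,"tz": 0,"rx": 0,"ry": 0,"rz": -0.251,"gripper": 0.8},{"tx": -0.0012,"ty": -0.0185,"tz": 0,"rx": 0,"ry": 0,"rz": -0.251,"gripper": 0.8},{"tx": -0.0012,"ty": -0.0185,"tz": 0,"rx": 0,"ry": 0,"rz": -0.251,"gripper": 0.8},{"tx": -0.0012,"ty": -0.0185,"tz": 0,"rx": 0,"ry": 0,"rz": -0.251,"gripper": 0.8},{"tx": -0.0012,"ty": -0.0185,"tz": 0,"rx": 0,"ry": 0,"rz": -0.251,"gripper": 0.8},{"tx": 0,"ty": 0,"tz": 0,"rx": 0,"ry": 0,"rz": 0,"gripper": 0.8}]'

```text
time_s: 8.8
ee_pos: [474.5, 115.7, 19.6]
ee_rot: [180.0, 0.1, 150.6]
force: [2.9, 1.3, -1.9]
gripper_width: 40.0
gripper_force: 8.0
```

send_rows --grip_force 8 --motion '[{"tx": -0.0012,"ty": -0.0185,"tz": 0,"rx": 0,"ry": 0,"rz": -0.251,"gripper": 0.8},{"tx": -0.0012,"ty": -0.0185,"tz": 0,"rx": 0,"ry": 0,"rz": -0.251,"gripper": 0.8},{"tx": -0.0012,"ty": -0.0185,"tz": 0,"rx": 0,"ry": 0,"rz": -0.251,"gripper": 0.8},{"tx": -0.0012,"ty": -0.0185,"tz": 0,"rx": 0,"ry": 0,"rz": -0.251,"gripper": 0.8},{"tx": -0.0012,"ty": -0.0185,"tz": 0,"rx": 0,"ry": 0,"rz": -0.251,"gripper": 0.8},{"tx": 0,"ty": 0,"tz": 0,"rx": 0,"ry": 0,"rz": 0,"gripper": 0.8},{"tx": 0,"ty": 0,"tz": 0,"rx": 0,"ry": 0,"rz": 0,"gripper": 0.8},{"tx": 0,"ty": 0,"tz": 0,"rx": 0,"ry": 0,"rz": 0,"gripper": 0.8}]'

```text
time_s: 9.8
ee_pos: [466.9, 71.3, 19.6]
ee_rot: [-180.0, 0.1, -171.8]
force: [5.8, 1.4, -3.7]
gripper_width: 40.1
gripper_force: 8.0
```

send_rows --motion '[{"tx": 0,"ty": 0,"tz": 0,"rx": 0,"ry": 0,"rz": 0,"gripper": -1},{"tx": 0,"ty": 0,"tz": 0,"rx": 0,"ry": 0,"rz": 0,"gripper": -1},{"tx": 0,"ty": 0,"tz": 0,"rx": 0,"ry": 0,"rz": 0,"gripper": -1},{"tx": 0,"ty": 0,"tz": 0,"rx": 0,"ry": 0,"rz": 0,"gripper": -1},{"tx": 0,"ty": 0,"tz": 0,"rx": 0,"ry": 0,"rz": 0,"gripper": -1},{"tx": 0,"ty": 0,"tz": -0.08,"rx": 0,"ry": 0,"rz": 0,"gripper": -1},{"tx": 0,"ty": 0,"tz": -0.1,"rx": 0,"ry": 0,"rz": 0,"gripper": -1},{"tx": 0,"ty": 0,"tz": -0.1,"rx": 0,"ry": 0,"rz": 0,"gripper": -1},{"tx": 0,"ty": 0,"tz": -0.06,"rx": 0,"ry": 0,"rz": 0,"gripper": -1}]'

```text
time_s: 10.92
ee_pos: [466.4, 71.1, 192.1]
ee_rot: [-180.0, 0.2, -171.7]
force: [0.1, 0.4, -0.8]
gripper_width: 91.3
gripper_force: 0.0
```

send_rows --motion '[{"tx": 0,"ty": -0.1,"tz": 0,"rx": 0,"ry": 0,"rz": 0,"gripper": -1},{"tx": 0,"ty": -0.1,"tz": 0,"rx": 0,"ry": 0,"rz": 0,"gripper": -1},{"tx": 0,"ty": -0.1,"tz": 0,"rx": 0,"ry": 0,"rz": 0,"gripper": -1},{"tx": 0,"ty": -0.1,"tz": 0,"rx": 0,"ry": 0,"rz": 0,"gripper": -1},{"tx": 0,"ty": -0.1,"tz": 0,"rx": 0,"ry": 0,"rz": 0,"gripper": -1},{"tx": 0,"ty": -0.1,"tz": 0,"rx": 0,"ry": 0,"rz": 0,"gripper": -1},{"tx": 0,"ty": 0,"tz": 0,"rx": 0,"ry": 0,"rz": 0,"gripper": -1}]'

```text
time_s: 11.8
ee_pos: [508.8, -228.8, 188.9]
ee_rot: [-180.0, -0.0, -172.0]
force: [-0.0, 0.9, 0.2]
gripper_width: 91.4
gripper_force: 0.0
```

```bash
python3 m.py c5.png
```

```text
base (534.5242919921875, 82.11154174804688) 128.52264404296875 fit [535.01946907  80.96547514] 125.96271868083926
blob [ 182  194   94   90 4340] [232.22304147 231.16682028] z20 [537.8221334   85.17951966]
blob [238 287  13  21 205] [243.70731707 297.64878049] z20 [427.55834697  65.51633015]
```

View pics/c5.png

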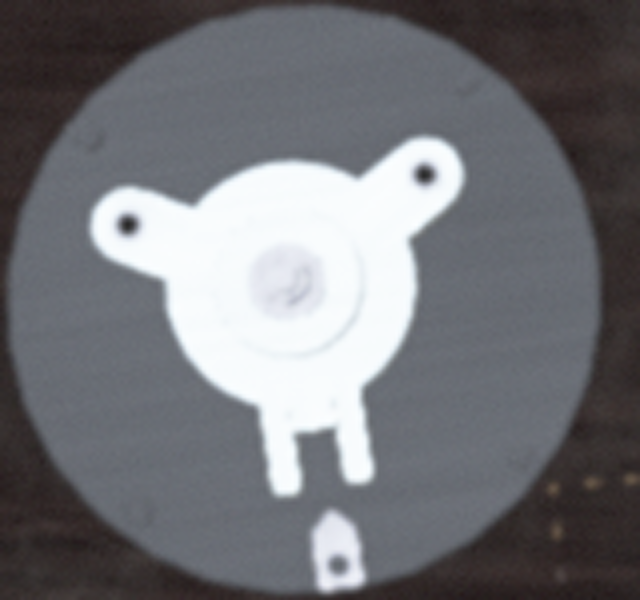

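```bash
python3 - <<'E'
from a import *
d=grab('top'); w=lambda u,v:(160+(u+.5)/4-.5,160+(v+.5)/4-.5)
g=255-cv2.cvtColor(d['frame'],cv2.COLOR_RGB2GRAY).astype(float)
def hole(u,v):
    x,y=[int(round(t)) for t in w(u,v)]; W=np.clip(g[y-3:y+4,x-3:x+4]-60,0,None); Y,X=np.mgrid[y-3:y+4,x-3:x+4]
    return (W*X).sum()/W.sum(),(W*Y).sum()/W.sum()
H=[hole(128,224),hole(424,174)]
for C in ([535.1,81.],):
    angs(d,w(322,491),H,w(332,510),np.array(C))
P=[ray(d,*h,48)[:2] for h in H]; m=P[0]-P[1]; print('ear dir from holes',(np.degrees(np.arctan2(m[1],m[0]))+90)%360)
# pointer bar axis by centroid->tip
a=ray(d,*w(332,510),20)[:2]; b=ray(d,*w(341,587),20)[:2]; print('bar dir',np.degrees(np.arctan2(*(b-a)[::-1]))%360)
E
```

```text
slot [ 84.2 188.9] holes [array([70.5, 69.4]), array([ 69.9, 309.7])] tip [ 91.3 188.6]
ear dir from holes 189.3881242713665
bar dir 186.97571025500878
```

```bash
python3 -c "
from workcell import env
print(env.job_done())"
```

```text
the job is handed in; nothing more can be done
None
```

I turned the flange so its slotted ear points at the pointer to within about 1° (ear at about 189.2°, pointer at about 188.4°), left the spare untouched, and handed the job in at about 12 s with the arm clear; the judge's result was not shown.

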